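# Check the press's stop button and re-arm it

## Robot

A 7-joint arm with a two-finger parallel gripper is mounted at the origin on the work surface. World frame = base frame: x ahead of the robot, y to its left, z up, the work surface at z = 0. Lengths are in m, angles in degrees, forces in N, time in s.
With the tool pointing down it reaches from about 0.35 to 0.775 m from the base axis. Payload 3.1 kg.
Tool frame: the origin (TCP) lies on the centre line of the jaws, within the pads' length; the fingertips stand 17 mm ahead of it and the grasp point (between the pads) lies 2 mm behind it (robot.tip_reach is the distance from the TCP to the fingertips, in m); z points along the fingers, y is the direction in which the jaws open and shut (so a half turn about z gives the same grasp; the last joint's range is limited). The gripper opens to 85 mm and grips with 20 to 120 N. Pads are 22 mm wide; open, the fingers measure 114 mm over their backs; the gripper's body (76 mm by 85 mm) begins 54 mm behind the grasp point. The pads swing forward as they close: fully open they stand 13 mm farther back than shut.
Start: joints at [-74.983, 17.813, 0.802, 86.603, -0.252, 75.585, -1.558], TCP at [0.165, 0.525, 0.248] pointing down, gripper open.
Joint ranges: [-154.91, 154.91], [-16.99, 109.72], [-72.82, 74.43], [7.12, 147.25], [-82.49, 262.49], [11.32, 116.49], [-174.64, 174.64]. Speed limits (degrees/s): [159.86, 159.86, 180, 180, 180, 180, 180].

## Interface

Orientations are given as [roll, pitch, yaw] about the fixed x, y, z axes, in that order (R = Rz(yaw) Ry(pitch) Rx(roll)).
In Python, from station import robot, fingers, vision, workorder, recognise gives the robot as it stands. Calls block until the motion is done:
- robot.move_to(position, orientation): joint-space move of the TCP to a pose.
- robot.line_to(position, orientation=None, velocity=0.15, f_stop=None): straight line of the TCP; orientation=None keeps the orientation; velocity is the mean speed in m/s. With f_stop (N) it stops when the force on the tool has changed by that much, and returns True; else False.
- robot.move_j(angles): joint-space move.
- fingers.gripper_to(opening, force=None): opening from 0.0 (shut) to 1.0 (fully open); force is the grip in N (None keeps the last); returns when the fingers have stopped.
- robot.pause(seconds).
- robot.inverse_kinematics(position, orientation): joint angles nearest the present ones, or None.
- vision.grab_frame(name): name is "scene" or "top"; returns the picture (420x560x3 uint8, red, green, blue); there is no depth.
- vision.calibration(name): a dict with "mtx" (3x3 intrinsics, pixels), "extrinsics" (4x4, takes a point from world to camera coordinates). Camera axes: x right, y up, looking along -z (the intrinsics and any distortion apply to the point x, -y, -z); pixel columns grow to the right and rows downward; lengths in m; the calibration is good to about 2 mm. A picture is of the moment at which its call begins. calibration takes no time and is no camera call.
A pose or a line that the arm cannot do raises robot.PlanningError and nothing moves.
- workorder.close_job(): hands the job in, once; it reports no verdict.
Trained networks look in the newest picture that a camera, given by its name, has taken for a name from the list of things; names that differ only in an ending like _2 or _b are one class to them, and where a whole thing is asked for, a point or a joint stands for the part that bears it (a point fixed in the world has none). Each returns a list of dicts, best first, with "p" (0 to 1); they miss things now and then, are a little off and sometimes report something else, mostly with a low value. They report only what shows in the picture. A call takes as long as a camera call. They do not tell look-alikes from the thing itself.
- recognise(label, camera): "rect" ([centre column, centre row, width, height] in pixels, round what is visible of it).
Readings, each from a call of its own:
- robot.current_time_s(): time.
- robot.current_joint_positions(): joint angles.
- robot.current_dq(): joint speeds.
- robot.current_joint_torque(): joint torques, N m.
- robot.current_tool_pos(): TCP position.
- robot.current_eef_rot(): TCP orientation.
- robot.current_contact_force(): force on the tool from outside, world axes, zero at the start.
- robot.current_torque(): the same for the moment, N m.
- robot.current_finger_gap(): opening from 0.0 (shut) to 1.0 (fully open).
Only numpy, scipy, OpenCV 4.12 (cv2) and the standard library are available. Lean on these libraries where they do the work, as an engineer would, in place of code of your own. Each camera call takes 0.05 s, during which the arm holds its last target.

## Task

Check the press's stop button: with the fingertips, push the mushroom button that has the raised rib across its top all the way in until it latches, take the fingers off it so that it is seen to stay in, then twist it clockwise (seen from above) by pushing sideways on its rib until it pops out again and springs back straight. Then re-arm the press by pushing the square reset button fully in and letting it come back out. Do not grip the button, do not press the smooth-domed start button, and leave the tools and parts lying on the bench where they are.

Things in the scene. Friction and masses are not known exactly. Their poses are not given: they have to be found in the camera images.
- stop_top (a point): middle of the rib's top face on the stop button, 101 mm above the bench when out. Dark mushroom head, 62 mm across, on a grey box (84 x 84 mm, 55 mm tall, fixed); the head's flat upper face is 20 mm below this point; on it stands a straight bare metal rib 52 mm long, 10 wide, 20 tall, centred on the button's axis. x runs along the rib, z up; sinks and turns with the button
- stop_press (a joint): how far the stop button is pushed in, m: 0 = out, 0.009 = hard against its end stop. Springy, about 4 N at first and up to about 10 N at the end; it latches when pushed past 0.0075 and then stays in by itself at about 0.007. It latches only if the rib is straight; only twisting releases it
- stop_twist (a joint): how far the stop button is turned clockwise seen from above, rad: 0 = straight, 1.0 = end stop. A light spring turns it back to 0 (0.04 to 0.1 N m: about 2 to 6 N pushed sideways near the end of the rib). The latch lets go at about 0.6 and the button then pops out by its spring
- reset_top (a point): middle of the top face of the reset button: a flat square dark plastic button, 38 x 38 mm, in a 48 mm steel surround 5 mm thick on another grey box of the same kind (84 x 84 mm, 55 mm tall, fixed); 73 mm above the bench when out, z up, x along one side of the square
- reset_press (a joint): how far the reset button is pushed in, m: 0 = out, 0.007 = end stop; springy, about 3 N at first, 6 N at the end; comes back out by itself; counts as pressed beyond 0.005
- start_top (a point): middle of the top of the start button, not to be pressed: a smooth domed dark mushroom button 62 mm in diameter without any rib, on a third grey box of the same kind; this point is 92 mm above the bench
- start_press (a joint): how far the start button is pushed in, m: 0 = out, 0.008 = end stop
- side_left: left side of the stop button: the rib's left long face (50 mm long, 16 mm tall, ending 3 mm below the rib's top) and the left half of the head's round rim; the frame's origin lies on the button's axis 46 mm below the rib's top, x along the rib, y towards this side, z up
- side_right: the same for the right side (y points away from it); same origin and axes
- tape_roll: roll of tape lying flat, 60 mm in diameter, 24 mm tall, loose bystander; origin under its centre
- die_punch: steel punch standing upright, 44 mm foot, 55 mm tall, loose bystander; origin under its centre
- screwdriver: screwdriver 180 mm long lying along its x axis, loose bystander
- wrench: wrench 170 mm long lying along its x axis, loose bystander
- canister: dark open canister, 72 mm in diameter, 110 mm tall, loose bystander; origin under its centre
- oil_bottle: white bottle, 56 mm in diameter, 150 mm tall, loose bystander; origin under its centre
- die_block: steel block 90 x 60 x 30 mm lying flat, loose bystander; origin under its centre
There are look-alikes about, which are no part of the job. Leave any green look-alike of the part that bears start_top alone.

How it is judged (in metres and radians):
On the way, in this order (a step that is already met when the one before it is completed fails the run):
1. the stop button is latched in, with the fingers off it (value of joint stop_press above 0.006 m and value of joint stop_twist below 0.2 rad and contact force between each of the arm, the fingers and stop_press below 0.1 N), for 0.2 s.
2. the stop button is twisted clockwise (value of joint stop_twist above 0.45 rad), for 0.02 s.
3. the stop button has popped out and stands straight again (value of joint stop_press below 0.0015 m and value of joint stop_twist below 0.08 rad), for 0.1 s.
4. the reset button is pushed in, with the stop button out (all of step 3 and value of joint reset_press above 0.005 m), for 0.05 s.
At the end, for the whole second after the job is handed in: the stop button is out (less than 1.5 mm in) and straight (within 0.08 rad), the reset and start buttons are out (less than 1.5 mm in), and the loose things are at rest within 20 mm of where they lay (all of step 3 and value of joint each of reset_press, start_press below 0.0015 m and distance of each of tape_roll, die_punch, screwdriver, wrench, canister, oil_bottle, die_block from where it was at the start of the episode below 0.02 m and linear speed of each of tape_roll, die_punch, screwdriver, wrench, canister, oil_bottle, die_block below 0.02 m/s); the robot touches nothing.
It fails at once if the start button is pressed (3 mm or more) (value of joint start_press above 0.003 m).
It fails at once if the stop button is gripped (its rib or head pinched from both sides with over 12 N) (contact force between the fingers and side_left above 12 N and contact force between the fingers and side_right above 12 N).
It fails at once if a loose bystander is lifted, knocked or pushed by more than 20 mm (distance of any of tape_roll, die_punch, screwdriver, wrench, canister, oil_bottle, die_block from where it was at the start of the episode above 0.02 m).
It also fails if it takes over 56 s, if anything falls off the work surface, if the arm or the gripper's body presses on something with over 40 N, if the wrist force passes 120 N, or if a joint passes its speed limit or range.

## Working session

There is one attempt and no reset: what is moved stays moved. The work goes in short steps, each a Python script; the robot and the scene stay as the last script left them, time stands still between calls to the robot, and variables do not carry over. Pictures are saved under pics/ and viewed, and the job is handed in when it is done.

```bash
mkdir -p pics; ls; cat > h.py <<'E'
import numpy as np, cv2
from station import robot, fingers, vision, workorder, recognise
def save(n,f): cv2.imwrite('pics/'+f,cv2.cvtColor(n,cv2.COLOR_RGB2BGR))
def proj(p,cam):
    c=vision.calibration(cam);E=np.array(c['extrinsics']);K=np.array(c['mtx'])
    q=E[:3,:3]@np.array(p,float)+E[:3,3]; q=np.array([q[0],-q[1],-q[2]])
    u=K@q; return u[:2]/u[2]
def unproj(uv,z,cam):
    c=vision.calibration(cam);E=np.array(c['extrinsics']);K=np.array(c['mtx'])
    d=np.linalg.inv(K)@np.array([uv[0],uv[1],1.]); d=np.array([d[0],-d[1],-d[2]])
    R=E[:3,:3]; o=-R.T@E[:3,3]; d=R.T@d
    return o+d*(z-o[2])/d[2]
E
python3 - <<'E'
from h import *
for c in ('scene','top'):
    im=vision.grab_frame(c); save(im,c+'0.png'); cal=vision.calibration(c); print(c,{k:np.round(v,3).tolist() if not isinstance(v,str) else v for k,v in cal.items()})
    for l in ('stop_top','reset_top','start_top'):
        for r in recognise(l,c): print(l,np.round(r['rect'],1),round(r['p'],2))
print(robot.current_time_s(),robot.current_tool_pos(),robot.current_eef_rot(),robot.tip_reach)
E
```

```text
pics
scene {'mtx': [[518.682, 0.0, 273.877], [0.0, 518.682, 202.873], [0.0, 0.0, 1.0]], 'extrinsics': [[0.106, 0.994, -0.016, -0.052], [-0.766, 0.092, 0.637, 0.372], [0.634, -0.055, 0.771, -1.705], [0.0, 0.0, 0.0, 1.0]]}
stop_top [385.6 191.9  22.5  25.1] 0.8
reset_top [162.2 216.9  19.7  21.2] 0.55
start_top [273.8 207.3  24.2  21.8] 0.68
top {'mtx': [[432.055, 0.0, 280.98], [0.0, 432.055, 218.258], [0.0, 0.0, 1.0]], 'extrinsics': [[0.022, -0.999, -0.023, -0.012], [0.993, 0.019, 0.117, -0.562], [-0.116, -0.026, 0.993, -1.249], [0.0, 0.0, 0.0, 1.0]]}
stop_top [182.8 218.7  26.6  23.8] 0.69
reset_top [381.4 225.2  19.1  13.2] 0.71
start_top [356.1 173.8  17.6  20.9] 0.67
start_top [281.9 216.6  22.1  26.8] 0.59
0.4 [0.16448304 0.5247443  0.24811945] [-1.79981497e+02  1.14835543e-03  1.62595654e+02] 0.017
```

View pics/scene0.png

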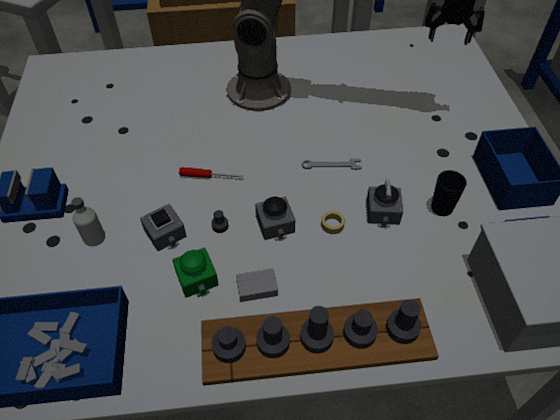

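View pics/top0.png

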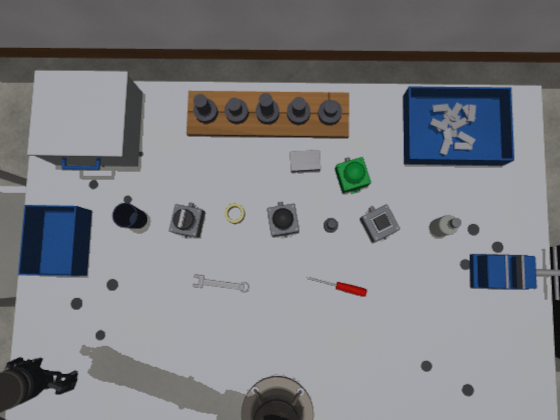

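```bash
python3 - <<'E'
import cv2
a=cv2.imread('pics/top0.png');b=cv2.imread('pics/scene0.png')
c=cv2.resize(a[185:255,145:220],None,fx=5,fy=5,interpolation=cv2.INTER_CUBIC)
d=cv2.resize(b[160:230,350:425],None,fx=5,fy=5,interpolation=cv2.INTER_CUBIC)
cv2.imwrite('pics/cropstop.png',cv2.hconcat([c,d]))
c=cv2.resize(a[190:260,345:420],None,fx=5,fy=5,interpolation=cv2.INTER_CUBIC)
d=cv2.resize(b[185:255,125:200],None,fx=5,fy=5,interpolation=cv2.INTER_CUBIC)
cv2.imwrite('pics/cropreset.png',cv2.hconcat([c,d]))
E
```

```text
(no output)
```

View pics/cropstop.png

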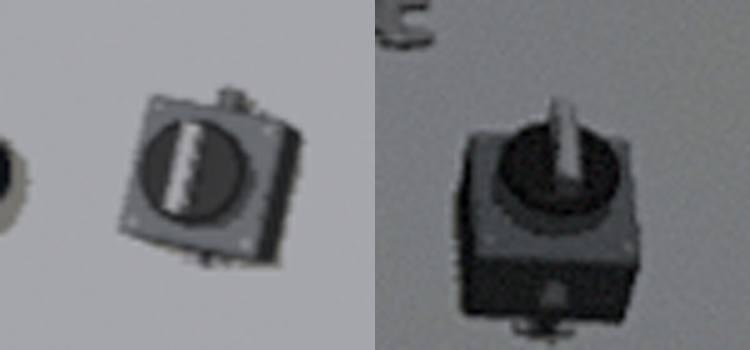

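View pics/cropreset.png

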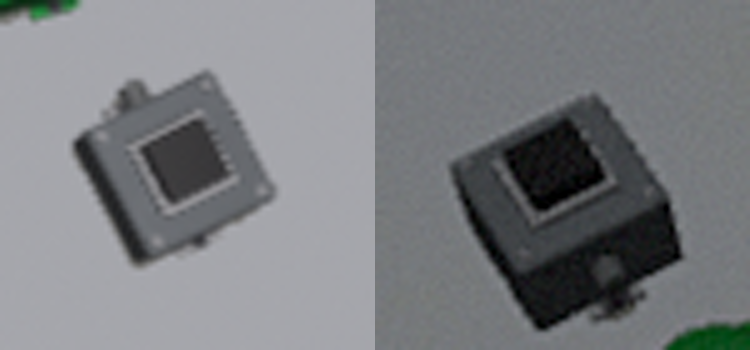

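Candidates for the stop button are the ribbed mushroom at top (183,219) / scene (386,192), the smooth black dome at top (283,218) and the green dome at top (353,174). Only the first has the raised bare-metal rib, and the crop confirms it. The black dome is the start button and the green one is a look-alike. Reset is the square dark button at top (381,223) / scene (162,217). Next I'll measure both.

```bash
python3 - <<'E'
from h import *
from scipy.optimize import least_squares
a=cv2.imread('pics/top0.png');b=cv2.imread('pics/scene0.png')
def seg(im,x0,x1,y0,y1,fn):
    g=cv2.cvtColor(im,cv2.COLOR_BGR2GRAY)[y0:y1,x0:x1]
    m=fn(g).astype(np.uint8); n,l,s,c=cv2.connectedComponentsWithStats(m)
    return [(s[i].tolist(),(c[i]+[x0,y0]).round(2).tolist(),cv2.minAreaRect((np.argwhere(l==i)[:,::-1]+[x0,y0]).astype(np.float32))) for i in range(1,n) if s[i,4]>12]
g=cv2.cvtColor(a,cv2.COLOR_BGR2GRAY); print(g[205:235,172:200:1][::3])
for r in seg(a,172,198,206,232,lambda g:g>140): print('top rib',r)
for r in seg(a,172,198,206,232,lambda g:g<70): print('top head',r)
g=cv2.cvtColor(b,cv2.COLOR_BGR2GRAY)
for r in seg(b,374,400,178,205,lambda g:g>100): print('scene rib',r)
for r in seg(b,374,400,178,205,lambda g:g<45): print('scene head',r)
for r in seg(a,372,394,212,234,lambda g:g<70): print('top reset',r)
for r in seg(b,150,175,206,228,lambda g:g<40): print('scene reset',r)
E
```

```text
[[166 166 140 109 112 107  97  96 101 100 100 116 139 154 154 151 120  89
  100  91  72  77 103 115 146 166 166 166]
 [166 142 109 105 104 105 105 100  97 103 103  96  95  95  95  99 102 106
  107 107 105 101 100  97  94  87 106 124]
 [155 124 103 102  82  52  45  51  70 120 156 159 132  87  55  51  44  41
   63  87 102 106 106 106 106 114 129 116]
 [135  95  61  45  53  52  52  58 117 155 164 138  83  51  50  55  55  56
   53  41  39  78 103 107 108 108 107 104]
 [ 94  66  47  52  53  53  52  95 142 164 138  93  67  51  55  55  56  55
   55  56  45  37  57  91 106 107 107  98]
 [ 87  57  48  52  51  53  68 130 163 157 129  83  46  47  55  55  56  57
   56  56  45  36  56  67  91 106 100  73]
 [107  84  47  50  53  57 120 158 165 138  82  51  51  55  55  55  55  57
   54  43  36  56  67  89 106 101  83  55]
 [106 106  92  65  46  82 129 154 130  88  67  53  55  55  55  55  46  35
   35  54  66  72  93 106 107  96  66  36]
 [122 107 107 107 106 106  98  78  64  54  40  40  42  45  49  49  59  68
   73  97 107 107 107 107 100  72  39  38]
 [102  88  81  86  86  88  94  99 104 104 105 105 106 106 105 106 106 106
  106 106 107 113 115 108  87  56  38  38]]
top rib ([7, 4, 5, 17, 33], [180.85, 217.7], ((181.0, 218.0), (2.3533935546875, 16.473756790161133), 11.309932708740234))
top head ([1, 3, 23, 21, 283], [184.62, 219.72], ((184.0, 219.0), (20.0, 22.0), 90.0))
scene rib ([0, 0, 26, 17, 205], [386.99, 182.25], ((386.5, 186.0), (16.0, 25.0), 90.0))
scene head ([0, 7, 25, 20, 370], [385.55, 195.6], ((386.0, 194.5), (19.0, 24.0), 90.0))
top reset ([2, 2, 16, 16, 162], [381.36, 221.57], ((381.5000305175781, 221.50003051757812), (12.074767112731934, 12.969193458557129), 63.43495178222656))
scene reset ([1, 3, 20, 18, 220], [160.33, 217.63], ((160.30001831054688, 217.6000213623047), (13.86362075805664, 16.099689483642578), 63.43495178222656))
```

```bash
cat > ov.py <<'E'
from h import *
def overlay(stop,yaw,reset,ryaw,fn,atop='pics/top0.png',asc='pics/scene0.png',dz=0):
    out=[]
    for f,cam in ((atop,'top'),(asc,'scene')):
        im=cv2.imread(f); row=[]
        for (x,y),kind in ((stop,'s'),(reset,'r')):
            S=10; ctr=proj([x,y,.09],cam); o=(ctr-18).astype(int)
            c=cv2.resize(im[o[1]:o[1]+37,o[0]:o[0]+37],None,fx=S,fy=S,interpolation=cv2.INTER_CUBIC)
            def dr(P,col): cv2.polylines(c,[np.int32([((proj(p,cam)-o+.5)*S) for p in P])],True,col,1,cv2.LINE_AA)
            def box(w,h,z,t): 
                u=np.array([np.cos(t),np.sin(t)]);v=np.array([-u[1],u[0]])
                return [[*(np.array([x,y])+a*w/2*u+b*h/2*v),z] for a,b in((1,1),(1,-1),(-1,-1),(-1,1))]
            if kind=='s':
                dr(box(.052,.010,.101-dz,yaw),(0,0,255)); dr(box(.052,.010,.081-dz,yaw),(0,120,255))
                dr([[x+.031*np.cos(a),y+.031*np.sin(a),.081-dz] for a in np.linspace(0,6.28,40)],(0,255,0)); dr(box(.084,.084,.055,yaw),(255,0,255))
            else:
                dr(box(.038,.038,.073,ryaw),(0,0,255)); dr(box(.048,.048,.060,ryaw),(0,255,0)); dr(box(.084,.084,.055,ryaw),(255,0,255))
            row.append(c)
        out.append(cv2.hconcat(row))
    o=cv2.vconcat(out); cv2.imwrite('pics/'+fn,cv2.resize(o,None,fx=.8,fy=.8,interpolation=cv2.INTER_AREA))
E
python3 - <<'E'
from ov import *
print('stop head',unproj([184.5,219.8],.081,'top'),'rib',unproj([181.3,218.3],.101,'top'),'scene head',unproj([386,194.5],.081,'scene'))
print('reset',unproj([381.4,221.6],.073,'top'),unproj([160.5,217.7],.073,'scene'))
p1=unproj([145+190/5-.4,185+123/5-.4],.101,'top');p2=unproj([145+175/5-.4,185+212/5-.4],.101,'top');d=p1-p2;yaw=np.arctan2(d[1],d[0]);print(p1,p2,np.degrees(yaw))
s=unproj([184.5,219.8],.081,'top')[:2];r=unproj([381.4,221.6],.073,'top')[:2]
q=unproj([345+205/5,190+70/5],.055,'top')-unproj([345+272/5,190+195/5],.055,'top');ry=np.arctan2(q[1],q[0]);print(np.degrees(ry))
overlay(s,yaw,r,ry,'ov1.png')
E
```

```text
stop head [0.54623448 0.27528537 0.081     ] rib [0.54813699 0.27953064 0.101     ] scene head [0.55892334 0.27802306 0.081     ]
reset [ 0.55302031 -0.28789742  0.073     ] [ 0.55985992 -0.28640753  0.073     ]
[0.57410986 0.27711121 0.101     ] [0.52339691 0.28312728 0.101     ] -6.765377126538675
27.76443727451744
```

View pics/ov1.png

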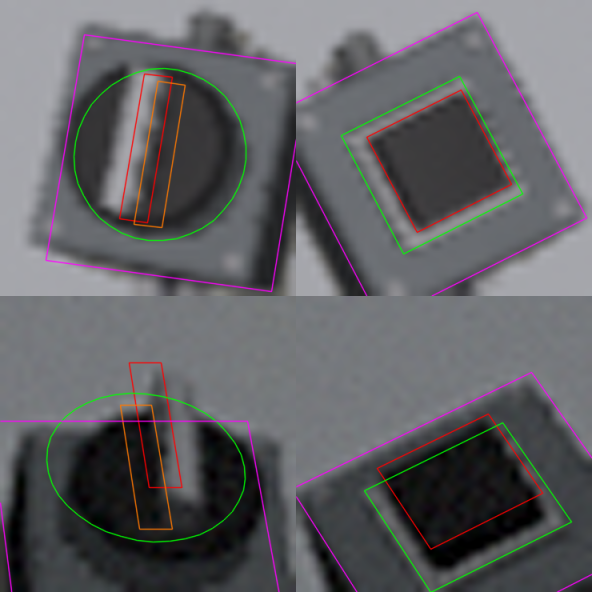

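```bash
python3 - <<'E'
from ov import *
overlay((.5515,.2803),np.radians(-9),(.555,-.2873),np.radians(27.3),'ov2.png')
E
```

```text
(no output)
```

View pics/ov2.png

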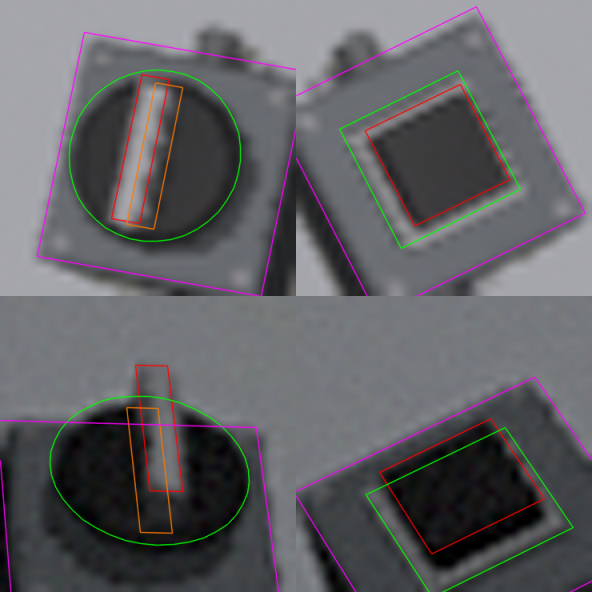

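The overlay fits the stop button in both views at about (0.5515, 0.280) with rib yaw about -9.5°. Reset is at about (0.556, -0.287). Now I'll shut the fingers and press.

```bash
python3 - <<'E'
from h import *
c=np.array([.5515,.280]); 
for yaw in (170.5,-9.5,80.5,-99.5): print(yaw,robot.inverse_kinematics([*c,.16],[180,0,yaw]))
fingers.gripper_to(0.0,20)
robot.move_to([*c,.20],[180,0,170.5])
robot.line_to([*c,.135],velocity=.1)
robot.pause(.2)
print(robot.current_contact_force())
hit=robot.line_to([*c,.100],velocity=.02,f_stop=14)
p=robot.current_tool_pos();print(hit,p,robot.current_contact_force())
save(vision.grab_frame('scene'),'press_s.png')
robot.line_to([*c,.150],velocity=.1)
save(vision.grab_frame('scene'),'press_s2.png')
save(vision.grab_frame('top'),'press_t2.png')
print(robot.current_time_s(),robot.current_contact_force(),robot.current_finger_gap(),robot.current_joint_positions())
a=[cv2.resize(cv2.imread('pics/'+f)[140:240,335:435],None,fx=4,fy=4,interpolation=cv2.INTER_CUBIC) for f in('press_s.png','press_s2.png')]
cv2.imwrite('pics/press_c.png',cv2.hconcat(a))
E
```

```text
170.5 [-37.87483312  29.40770885  14.0300888   83.14622127  -7.35853765
  68.34544549  57.63448159]
-9.5 [ -53.2325838    32.93776551   38.31974447   83.81976162  -20.95568952
   70.50301042 -111.89299017]
80.5 [-46.33709961  30.77528156  27.05081898  83.52550158 -14.41853195
  69.15085529 -26.9201037 ]
-99.5 [-28.29886459  29.10290297  -0.29531516  82.70329321   0.15470418
  68.19419928 141.88563715]
[0.16119548 0.44255176 0.08515459]
True [0.55164147 0.28002846 0.10932429] [-1.45632729 -1.12052352  5.15061283]
5.825 [-0.41682099  0.07024783 -0.96616705] -0.0017750478184486711 [-37.85777453  29.97858385  13.99469224  83.91462426  -7.53750732
  67.22065266  57.78222559]
```

View pics/press_c.png

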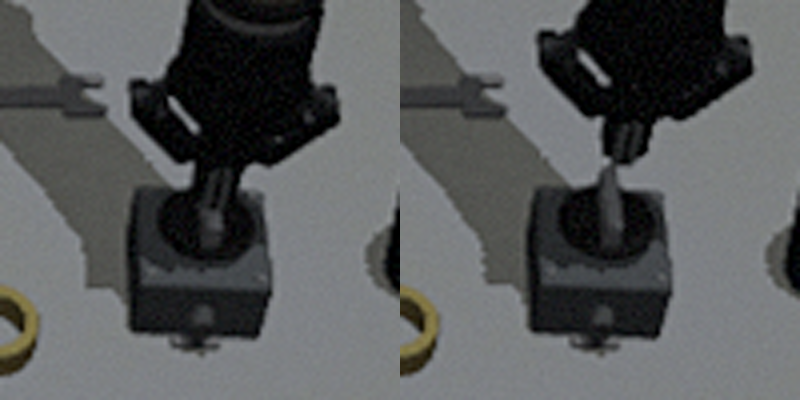

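```bash
python3 - <<'E'
from h import *
a=[]
for f in ('scene0.png','press_s2.png'):
    im=cv2.imread('pics/'+f)[170:215,362:410]; a.append(cv2.convertScaleAbs(cv2.resize(im,None,fx=8,fy=8,interpolation=cv2.INTER_CUBIC),alpha=1.5))
cv2.imwrite('pics/cmp.png',cv2.hconcat(a))
print(proj([.5515,.28,.081],'scene'),proj([.5515,.28,.074],'scene'))
E
```

```text
[386.05582424 192.20457791] [385.63971487 194.00831559]
```

View pics/cmp.png

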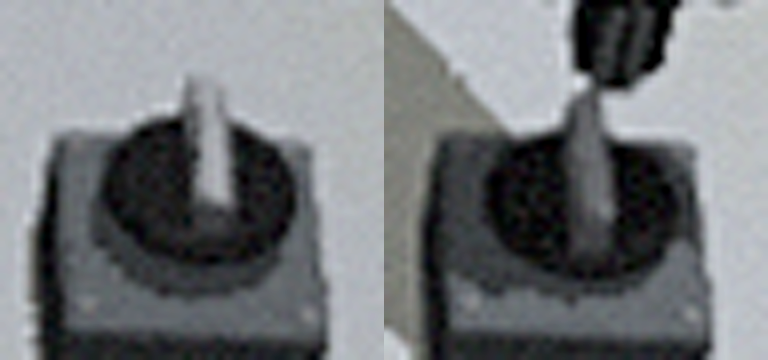

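Pressed home, with the tip at z 0.092 (end stop). With the fingers off, the head sits about 1.8 px lower, which is about 7 mm, so it is latched and straight. Now the twist.

```bash
python3 - <<'E'
from h import *
c=np.array([.5515,.280]); Y=-9.5
def pose(th,r,s,z):
    a=np.radians(Y)-th; u=np.array([np.cos(a),np.sin(a)]);v=np.array([-u[1],u[0]])
    return [*(c+r*u+s*v),z],[180,0,170.5-np.degrees(th)]
r=.016; z=.103
print([robot.inverse_kinematics(*pose(t,r,.019,z)) is not None for t in (0,.4,.8)])
robot.line_to(*pose(0,r,.036,.150),velocity=.1)
print('down hit',robot.line_to(*pose(0,r,.036,z),velocity=.06,f_stop=8))
print(robot.current_tool_pos())
robot.pause(.1); f0=np.array(robot.current_contact_force())
print('near hit',robot.line_to(*pose(0,r,.021,z),velocity=.05,f_stop=15), np.array(robot.current_contact_force())-f0)
for t in (.1,.2,.3,.4,.5,.6,.7,.78):
    h=robot.line_to(*pose(t,r,.0185,z),velocity=.03,f_stop=25)
    print(t,h,np.round(np.array(robot.current_contact_force())-f0,1),np.round(robot.current_tool_pos(),4))
    if h: break
save(vision.grab_frame('scene'),'tw_s.png');save(vision.grab_frame('top'),'tw_t.png')
print(robot.current_time_s())
a=[cv2.resize(cv2.imread('pics/tw_s.png')[140:240,335:435],None,fx=4,fy=4,interpolation=cv2.INTER_CUBIC),cv2.resize(cv2.imread('pics/tw_t.png')[170:270,135:235],None,fx=4,fy=4,interpolation=cv2.INTER_CUBIC)]
cv2.imwrite('pics/tw_c.png',cv2.hconcat(a))
E
```

```text
[True, True, True]
down hit False
[0.5735958  0.31305016 0.10342795]
near hit False [-0.06756237  0.37702332 -0.60508684]
0.1 False [-0.9  0.  -0.6] [0.5716 0.2942 0.103 ]
0.2 False [-0.4  2.5 -0.6] [0.5728 0.2933 0.1031]
0.3 False [ 0.8  1.6 -0.7] [0.574  0.2905 0.1031]
0.4 False [ 0.5  3.1 -1.1] [0.5748 0.2878 0.1031]
0.5 False [-0.1  2.   0.8] [0.5754 0.285  0.1031]
0.6 False [0.  2.8 0.8] [0.5759 0.2828 0.1032]
0.7 False [0.3 3.1 1.1] [0.576  0.2801 0.1033]
0.78 False [0.8 2.6 3.9] [0.5768 0.2775 0.104 ]
10.0
```

View pics/tw_c.png

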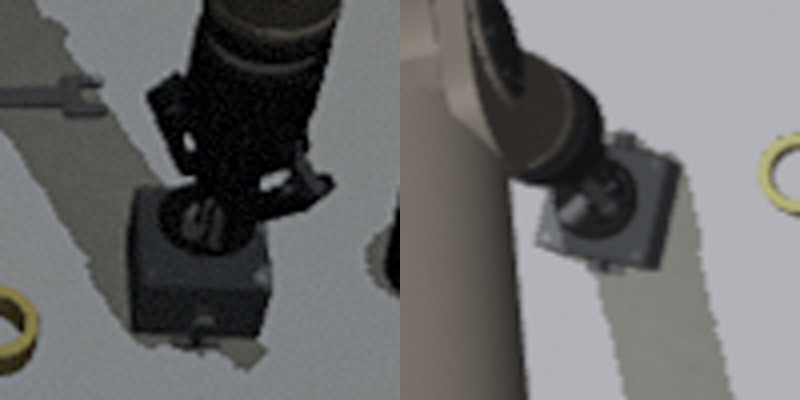

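The rib has turned well over, and the upward force at the end suggests the button popped. Now I'll back off, following the rib, and look.

```bash
python3 - <<'E'
from h import *
c=np.array([.5515,.280]); Y=-9.5
def pose(th,r,s,z):
    a=np.radians(Y)-th; u=np.array([np.cos(a),np.sin(a)]);v=np.array([-u[1],u[0]])
    return [*(c+r*u+s*v),z],[180,0,170.5-np.degrees(th)]
r=.016
p,o=pose(.78,r,.0185,.107); robot.line_to(p,o,velocity=.05)
print(robot.current_contact_force())
for t in (.5,.25,0): robot.line_to(*pose(t,r,.0195,.107),velocity=.05)
robot.line_to(*pose(0,r,.038,.107),velocity=.06)
robot.line_to(*pose(0,r,.038,.20),velocity=.15)
robot.line_to([.45,.12,.22],[180,0,170.5],velocity=.3)
save(vision.grab_frame('scene'),'af_s.png');save(vision.grab_frame('top'),'af_t.png')
print(robot.current_time_s(),robot.current_contact_force())
from ov import overlay
overlay((.5515,.2803),np.radians(-9.5),(.556,-.287),np.radians(27.3),'ov3.png','pics/af_t.png','pics/af_s.png')
a=[]
for f in ('scene0.png','af_s.png'):
    im=cv2.imread('pics/'+f)[170:215,362:410]; a.append(cv2.convertScaleAbs(cv2.resize(im,None,fx=8,fy=8,interpolation=cv2.INTER_CUBIC),alpha=1.5))
cv2.imwrite('pics/cmp2.png',cv2.hconcat(a))
E
```

```text
[2.24476962 1.85497008 3.02730309]
13.7333 [0.46941854 0.15933067 0.45813594]
```

View pics/ov3.png

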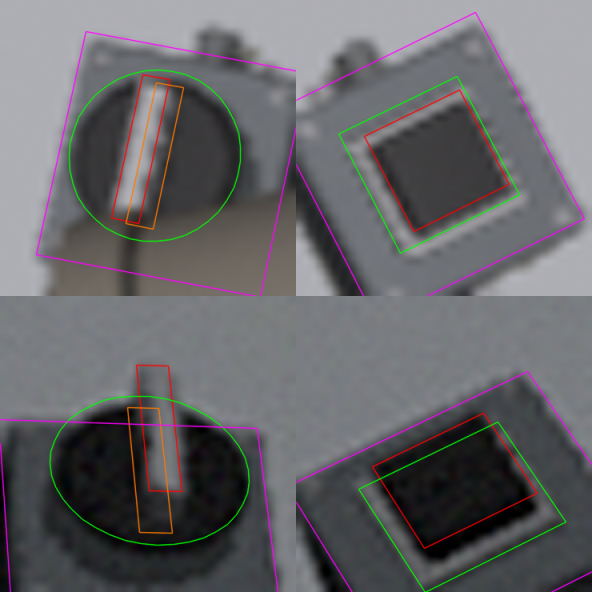

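View pics/cmp2.png

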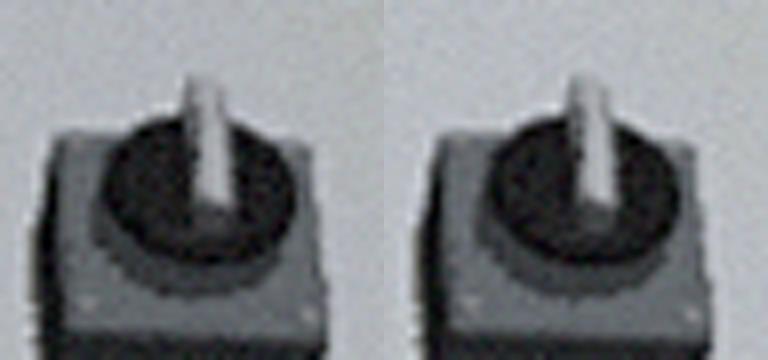

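The button is out and straight again, identical to the first picture. Now the reset button.

```bash
python3 - <<'E'
from h import *
c=[.556,-.287]
o=[180,0,117.3]
robot.move_to([*c,.20],o)
robot.line_to([*c,.105],velocity=.12)
robot.pause(.2); f0=np.array(robot.current_contact_force())
h=robot.line_to([*c,.079],velocity=.02,f_stop=12)
print(h,robot.current_tool_pos(),np.array(robot.current_contact_force())-f0)
robot.pause(.1)
save(vision.grab_frame('scene'),'rs_s.png')
robot.line_to([*c,.105],velocity=.08)
robot.line_to([*c,.22],velocity=.2)
robot.move_to([.42,-.12,.25],o)
robot.pause(.3)
save(vision.grab_frame('scene'),'end_s.png');save(vision.grab_frame('top'),'end_t.png')
print(robot.current_time_s(),robot.current_contact_force())
a=[]
for f in ('scene0.png','rs_s.png','end_s.png'):
    im=cv2.imread('pics/'+f)[190:250,130:190]; a.append(cv2.convertScaleAbs(cv2.resize(im,None,fx=4.4,fy=4.4,interpolation=cv2.INTER_CUBIC),alpha=1.5))
cv2.imwrite('pics/cmp3.png',cv2.hconcat(a))
E
```

```text
True [ 0.55592655 -0.28698153  0.08344615] [-1.11708808  0.49123588  5.97686527]
20.05 [0.24316152 0.26912234 0.08886585]
```

View pics/cmp3.png

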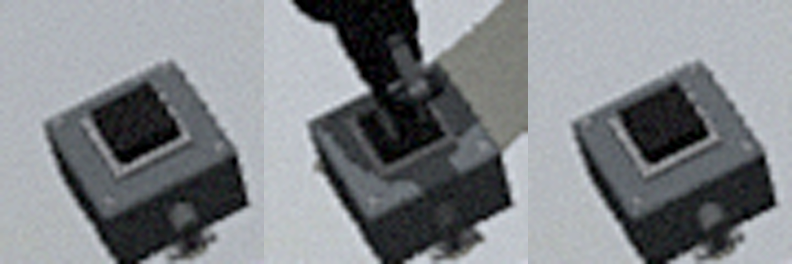

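View pics/end_s.png

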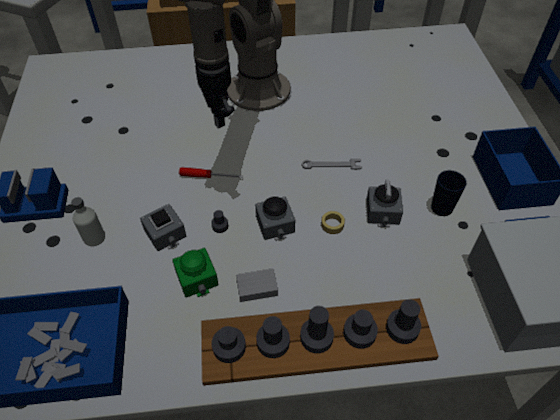

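In the end picture the reset button (scene 162,217) has come back out. The stop button (386,192) is out and straight, and the loose things are where they lay. Handing in.

```bash
python3 - <<'E'
from h import *
print(np.round(robot.current_dq(),3)); workorder.close_job(); print(robot.current_time_s())
E
```

```text
[-0.37  -0.258  0.057  0.23  -0.038  0.095 -0.024]
the job is handed in; nothing more can be done
the job is handed in; nothing more can be done
```

The job is done and handed in, at about 20 s on the robot's clock; no verdict is reported.

- **Stop button, press:** I pushed it to its end stop with shut fingers, with the fingertips at about 92 mm above the bench. With the fingers off, the picture showed the head about 7 mm lower and straight, so it had latched.
- **Stop button, twist:** I pushed the rib clockwise from one side only, to about 0.78 rad of commanded turn and about 3 N sideways. Near the end there was 3.9 N upward on the fingertips, probably the popped-out head touching them. After I backed off, the pictures matched the ones from before the job: out and straight.
- **Reset button:** I pushed it about 6.6 mm in, judging by fingertip height (66.4 mm), and it came back out in the last picture.
- **Surroundings:** The start button and the green look-alike were never approached. By eye in the last picture, the loose things lie where they were.

The joint values themselves cannot be read, so latching, twist and depth are inferred from images, fingertip height and force. No check failed. The two cameras disagreed by up to about 7 mm on the reset button's position, so I aimed between them.

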